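Close the gel caster on its tray

ROBOT

A 7-joint arm with a two-finger parallel gripper is mounted at the origin on the work surface. World frame = base frame: x ahead of the robot, y to its left, z up, the work surface at z = 0. Lengths are in m, angles in degrees, forces in N, time in s.
With the tool pointing down it reaches from about 0.425 to 0.95 m from the base axis. Payload 4.7 kg.
Tool frame: the origin (TCP) lies on the centre line of the jaws, within the pads' length; the fingertips stand 14 mm ahead of it and the grasp point (between the pads) lies 5 mm behind it; z points along the fingers, y is the line along which they close (so a half turn about z gives the same grasp; the last joint's range is limited). The gripper opens to 85 mm and grips with 20 to 120 N. Pads are 22 mm wide; open, the fingers measure 114 mm over their backs; the gripper's body (76 mm by 85 mm) begins 54 mm behind the grasp point. The pads swing forward as they close: fully open they stand 13 mm farther back than shut.
Start: joints at [-65.082, 26.849, -2.785, 87.806, 1.381, 65.374, -4.715], TCP at [0.302, 0.604, 0.245] pointing down, gripper open.
Joint ranges: [-148.3, 148.3], [-19.14, 114.17], [-79.39, 73.82], [5.75, 140.21], [-59.74, 239.74], [12.07, 113.84], [-152.46, 152.46]. Speed limits (degrees/s): [147.25, 147.25, 180, 180, 180, 180, 180].

INTERFACE

Orientations are given as [roll, pitch, yaw] about the fixed x, y, z axes, in that order (R = Rz(yaw) Ry(pitch) Rx(roll)).
In Python, from bench import env, claw, solver, telemetry, cams, hand_in gives the robot as it stands. Calls block until the motion is done:
- env.goto(position, orientation): joint-space move of the TCP to a pose.
- env.move_straight(position, ori=None, vel=0.15): straight line of the TCP; ori=None keeps the orientation; vel is the mean speed in m/s.
- env.set_joints(angles): joint-space move.
- claw.move_gripper(opening): finger opening in m; the grip force is fixed at half the most; returns when the fingers have stopped.
- env.dwell(seconds).
- solver.ik(position, orientation): joint angles nearest the present ones, or None.
- telemetry.read_state(): the state.
- cams.snapshot(name): name is "scene" or "top" or "wrist"; returns the picture (384x512x3 uint8, red, green, blue); there is no depth.
- cams.camera_info(name): a dict with "vertical_fov" (degrees; the focal length in pixels is half the picture's height over the tangent of half this angle, whatever the lens; pixels are square), "cx", "cy" (the principal point, pixels), "R" (3x3) and "t" (3): a world point X has camera coordinates R X + t. Camera axes: x right, y down, z forward; pixel columns grow to the right and rows downward; lengths in m; the calibration is good to about 2 mm. A picture is of the moment at which its call begins: read the wrist's pose just before it. camera_info takes no time and is no camera call; for the wrist camera it gives the pose at the moment of the call.
A pose or a line that the arm cannot do raises env.MotionError and nothing moves.
- hand_in(): hands the job in; it is judged then, once.
Trained networks look in the newest picture that a camera, given by its name, has taken for a name from the list of things; names that differ only in an ending like _2 or _b are one class to them, and where a whole thing is asked for, a point or a joint stands for the part that bears it (a point fixed in the world has none). Each returns a list of dicts, best first, with "score" (0 to 1); they miss things now and then, are a little off and sometimes report something else, mostly with a low value. They report only what shows in the picture. A call takes as long as a camera call. They do not tell look-alikes from the thing itself.
- cams.find_in(label, camera): "at" ([x, y, z] in m, in world coordinates, good to about 4 mm: the middle of the surface that is visible of it).
- cams.cut_out(label, camera): "region" (384x512 bool, what is visible of it).
The state is a dict: "clock": time; "joints": joint angles; "joint_velocities": joint speeds; "tau": joint torques, N m; "position": TCP position; "eef_rot": TCP orientation; "contact_force": force on the tool from outside, world axes, zero at the start; "wrist_torque": the same for the moment, N m; "grip_width": finger opening in m; "finger_force": force on a finger pad.
Only numpy, scipy, OpenCV 4.12 (cv2) and the standard library are available. Lean on these libraries where they do the work, as an engineer would, in place of code of your own. Each camera call takes 0.05 s, during which the arm holds its last target. There are 200 camera calls.

TASK

Make the gel caster ready for pouring: with a fingertip slide the clear gel tray straight in along the base plate until its far side lies flush against the rear stop, then push the black cam lever round with one finger until it is fully home at its stop pin, so that the sliding dam clamps the tray. The tray stays flat on the plate and nothing is picked up; leave the comb and the other things on the bench where they are, and finish with the hand clear.

Things in the scene. Friction and masses are not known exactly. Their poses are not given: they have to be found in the camera images.
- caster: Gel caster, fixed to the bench: white base plate, 180 mm along its x (-110 to +70 mm) by 265 mm along its y (-125 to +140 mm), plate top 22 mm above the bench. Origin at bench height under the centre of the tray's home place. Its x axis is the way the tray is pushed home, from the open front (-x) to the rear stop; z is up. A small round level is fixed on the plate beyond the fixed dam.
- fixed_dam (a point): Middle of the gasket face of the fixed dam, at y = -60 mm of the caster, 16 mm above the plate. The dam is brown-red, 100 mm long along the caster's x, 16 mm thick, 38 mm high above the plate.
- rear_stop (a point): Middle of the near face of the rear stop, at x = +50 mm of the caster, 8 mm above the plate: a brown-red bar 122 mm long along y, 10 mm wide, 16 mm high above the plate.
- stop_pin (a point): Top of the upright steel stop pin, 8 mm thick, at x = -50, y = +89 mm of the caster, 56 mm above the bench. The lever's arm lies beside it when closed.
- tray: Clear acrylic gel tray, loose, 0.12 kg, 100 mm (x) by 120 mm (y), floor 5 mm with dark strips; two walls 5 mm thick, 25 mm high over its underside, run along y at its -x and +x sides; its y ends are open. Origin: centre of its underside, on the plate. Starts 20 to 40 mm short of home (towards the caster's -x), 7 mm of play between the dams. Home: origin at x = 0 of the caster.
- sliding_dam: Sliding dam, like the fixed dam, with a springy rubber gasket (6 N per mm) towards the tray. Origin: on the plate, mid-length, 4 mm behind its gasket face, which is at y = +67 mm of the caster when open; the cam drives it about 8 mm towards -y, which squeezes the gasket about 2 mm on the tray. A weak spring draws it back; it is moved by the cam, not by hand.
- cam_lever (a joint): Angle (rad) of the black cam lever about its vertical pivot. 0 = wide open: arm points 42.5 degrees from the caster's +x towards its +y. Grows anticlockwise seen from above, through +y (0.83) to 2.40 = closed at the stop pin, arm along the caster's -x. Starts between 0 and 0.6. Stays where left; takes 1 to 4 N at the arm's end, most over the last part, as the cam presses the dam on the tray.
- lever_pivot (a point): Pivot of the cam lever: on its axis at mid-height of the arm, 51 mm above the bench; x = 0, y = +100 mm of the caster. The hub round it is 30 mm across, its top about 64 mm above the bench.
- lever_end (a point): Outer end of the lever's arm at mid-height, 51 mm above the bench, 75 mm from the pivot. The arm is a straight bar 14 mm wide and 14 mm thick (44 to 58 mm above the bench) with a rounded end; outside 27 mm from the pivot the space under it is free down to the plate (22 mm).
- comb: Bystander: white gel comb, 100 x 28 x 5 mm, lying on the caster's plate beyond the fixed dam. Origin: near the centre of its underside.
- jar: Bystander: closed glass jar, 76 mm across, 105 mm high, behind the caster. Origin: centre of its underside.
- tube_rack: Bystander: grey microtube rack 60 x 120 mm, 44 mm high with its tubes, behind the caster. Origin: centre of its underside.
- dye_bottle: Bystander: small amber bottle, 32 mm across, 65 mm high, beside the lever's end of the caster. Origin: centre of its underside.
- tip_box: Bystander: box of pipette tips, 87 x 122 x 67 mm. Origin: centre of its underside.
- gated_tray: Bystander: small clear tray between two brown-red gates, 85 x 132 x 34 mm. Origin: centre of its underside.
- scoop: Bystander: flat steel gel scoop, 215 mm long along its x (-108 to +108 mm), blade 80 mm wide, 12 mm high. Origin: centre of its underside.
Not all that is in view belongs to the job. Leave any orange or yellow look-alike of the tray alone.

How it is judged:
By the outcome, as a careful person would: the job done as asked, in the order asked, and still so for the second after the job is handed in, with the robot touching nothing.
It also fails if it takes over 48 s, if anything falls off the work surface, if the arm or the gripper's body presses on something with over 40 N, if the wrist force passes 120 N, or if a joint passes its speed limit or range.

## Working session

There is one attempt and no reset: what is moved stays moved. The work goes in short steps, each a Python script; the robot and the scene stay as the last script left them, time stands still between calls to the robot, and variables do not carry over. Pictures are saved under pics/ and viewed, at most 10 in all, crops included, and the job is handed in when it is done.

```bash
mkdir -p pics; ls
python3 - <<'E'
from bench import *
import cv2,numpy as np
for n in ["scene","top"]:
    im=cams.snapshot(n); cv2.imwrite(f"pics/{n}0.png",cv2.resize(im[:,:,::-1],(800,600),interpolation=cv2.INTER_CUBIC))
    i=cams.camera_info(n); print(n,i["vertical_fov"],i["cx"],i["cy"],np.round(i["R"],3).tolist(),np.round(i["t"],3))
    for l in ["caster","tray","sliding_dam","fixed_dam","rear_stop","stop_pin","cam_lever","lever_end","lever_pivot","comb"]:
        print(l,[(np.round(d["at"],3).tolist(),round(d["score"],2)) for d in cams.find_in(l,n)[:3]])
s=telemetry.read_state();print(s["clock"],s["eef_rot"])
E
```

```text
pics
scene 45.32590504064801 249.27400026937624 191.31104172066804 [[0.817, 0.576, -0.017], [0.385, -0.567, -0.729], [-0.429, 0.589, -0.685]] [-0.467 -0.166  1.634]
caster [([0.604, -0.157, 0.019], 0.64), ([0.591, -0.256, 0.026], 0.57)]
tray [([0.729, 0.2, 0.004], 0.93), ([0.563, -0.146, 0.025], 0.85), ([0.333, -0.084, 0.006], 0.6)]
sliding_dam [([0.577, -0.075, 0.053], 0.65), ([0.606, -0.154, 0.02], 0.53)]
fixed_dam []
rear_stop [([0.602, -0.154, 0.018], 0.74), ([0.519, 0.099, 0.032], 0.73)]
stop_pin [([0.604, -0.155, 0.021], 0.94)]
cam_lever [([0.576, -0.033, 0.062], 0.72), ([0.356, -0.403, 0.02], 0.47)]
lever_end [([0.578, -0.028, 0.06], 0.69), ([0.384, 0.462, 0.058], 0.69), ([0.592, -0.255, 0.024], 0.55)]
lever_pivot [([0.606, -0.152, 0.026], 0.91), ([0.581, -0.027, 0.058], 0.67)]
comb [([0.593, -0.254, 0.027], 0.67)]
top 49.68836771011116 259.795587983043 192.1977681082483 [[0.079, -0.997, -0.0], [-0.976, -0.078, -0.202], [0.201, 0.016, -0.979]] [-0.005  0.561  1.298]
caster [([0.564, -0.11, 0.026], 0.55)]
tray [([0.567, -0.142, 0.027], 0.8), ([0.721, 0.207, 0.002], 0.74), ([0.333, -0.092, 0.004], 0.68)]
sliding_dam [([0.57, -0.07, 0.057], 0.73)]
fixed_dam [([0.564, -0.11, 0.021], 0.69), ([0.584, -0.247, 0.027], 0.65)]
rear_stop [([0.572, -0.113, 0.024], 0.56), ([0.565, -0.144, 0.026], 0.23)]
stop_pin [([0.57, -0.114, 0.022], 0.65)]
cam_lever []
lever_end [([0.564, -0.036, 0.056], 0.72)]
lever_pivot []
comb [([0.586, -0.25, 0.023], 0.6)]
1.1 [ 1.79996115e+02 -2.93748795e-03  1.53429203e+02]
```

View pics/scene0.png

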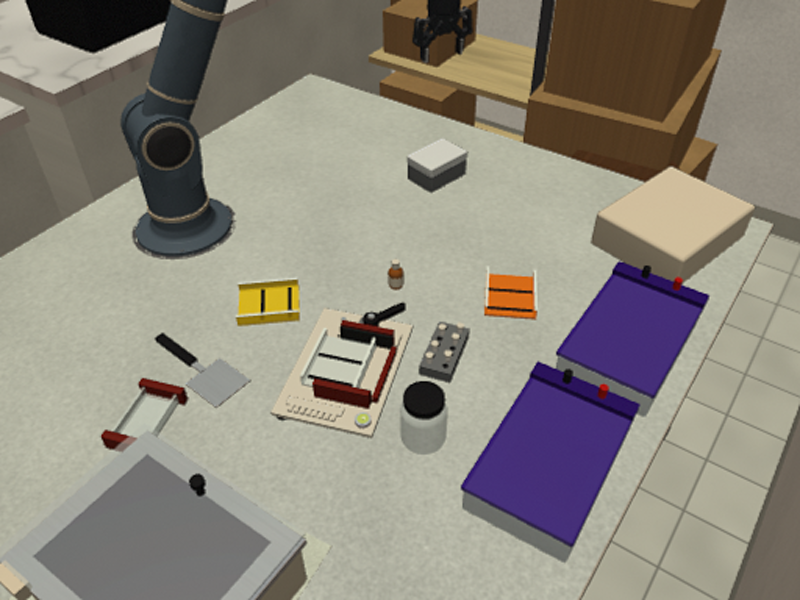

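View pics/top0.png

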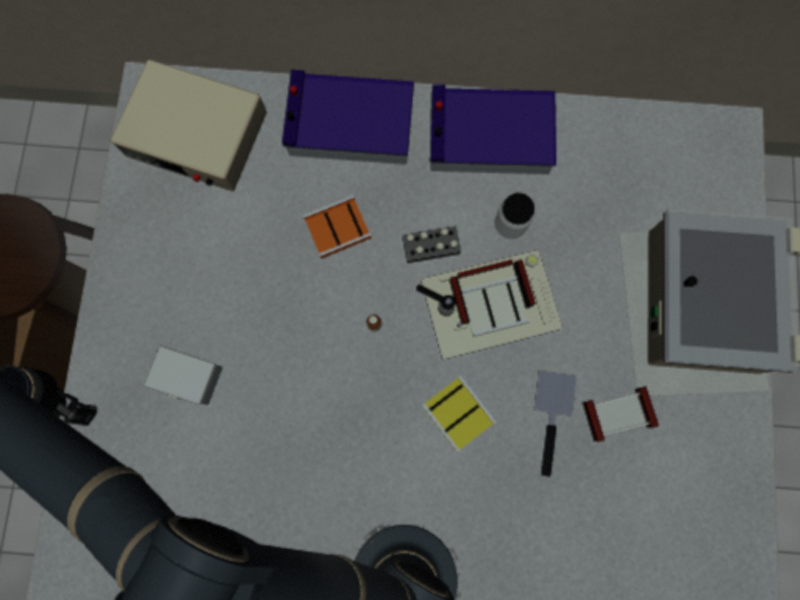

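The white caster has the clear tray between its dams. Top view (800x600): plate corners are about (422,275), (540,253), (560,328) and (443,357), the lever hub is at (447,302) and its end at (418,289). The orange and yellow trays are decoys. Next I'll move the wrist camera over the caster for precision.

```bash
cat > h.py <<'E'
from bench import *
import cv2,numpy as np
from scipy.spatial.transform import Rotation as Ro
from scipy.optimize import least_squares
def K(i):
    f=192/np.tan(np.radians(i["vertical_fov"]/2)); return f,i["cx"],i["cy"]
def ray(i,uv,z):
    f,cx,cy=K(i);R=np.array(i["R"]);t=np.array(i["t"]);c=-R.T@t
    d=R.T@np.array([(uv[0]-cx)/f,(uv[1]-cy)/f,1]);return c+d*(z-c[2])/d[2]
def proj(i,X):
    f,cx,cy=K(i);p=np.atleast_2d(X)@np.array(i["R"]).T+np.array(i["t"]);return np.c_[f*p[:,0]/p[:,2]+cx,f*p[:,1]/p[:,2]+cy]
def C2W(p,q):  # p=(x,y,yaw deg), q caster pts
    return np.atleast_2d(q)@Ro.from_euler('z',p[2],degrees=True).as_matrix().T+[p[0],p[1],0]
E
python3 - <<'E'
from h import *
i=cams.camera_info("top")
px=np.array([(422,275),(540,253),(560,328),(443,357)])/1.5625
W=[ray(i,u,.022) for u in px]
q=np.array([(.07,.14,.022),(.07,-.125,.022),(-.11,-.125,.022),(-.11,.14,.022)])
r=least_squares(lambda p:(C2W(p,q)-W)[:,:2].ravel(),[.57,-.12,10]); p=r.x;print(p,np.abs(r.fun).max())
w=cams.camera_info("wrist");s=telemetry.read_state()
c=-np.array(w["R"]).T@w["t"];T=Ro.from_euler('xyz',s["eef_rot"],degrees=True).as_matrix()
off=T.T@(c-s["position"]);print("cam in tool",off,"axis",T.T@np.array(w["R"])[2],w["vertical_fov"])
np.save("p0.npy",p)
for k in (0,90,180,-90):
    yaw=p[2]+k
    R=Ro.from_euler('xyz',[180,0,yaw],degrees=True).as_matrix();ax=R@T.T@np.array(w["R"])[2]
    tgt=C2W(p,[(-.01,.03,.03)])[0]; z=.30
    cam=R@off; h=z+cam[2]-.03
    pos=tgt+ax/ax[2]*h-cam if 0 else tgt-ax*(h/-ax[2])-cam
    pos[2]=z
    print(k,pos,solver.ik(pos,[180,0,yaw]))
    for nm,pt in (("push",(-.13,0,.046)),("lev0",(.054,.122,.15)),("lev1",(-.055,.12,.055))):
        print("  ",nm,np.round(solver.ik(C2W(p,[pt])[0],[180,0,yaw]) if solver.ik(C2W(p,[pt])[0],[180,0,yaw]) is not None else 0))
E
```

```text
[ 0.59723663 -0.14389342 17.11175949] 0.006199821660304972
cam in tool [ 0.07071494  0.00013034 -0.12908819] axis [-2.79641960e-01 -3.79776167e-04  9.60104281e-01] 66.0595391339215
0 [ 0.62236939 -0.1047952   0.3       ] [-24.00554962  23.89003388  41.77971013  92.10590362 -16.64357005
  70.40345498 -51.92225832]
   push [-20.  36.  49. 122. -43.  41. -15.]
   lev0 [-29.  30.  36. 104. -21.  53. -56.]
   lev1 [-24.  30.  31. 121. -25.  36. -48.]
90 [ 0.5654836  -0.07464664  0.3       ] [-22.78264003  15.64711149  32.65769601  99.88509133  -9.08999532
  67.10693399  29.57323885]
   push [-18.  35.  45. 122. -39.  39.  71.]
   lev0 [-21.  28.  25. 103. -15.  52.  27.]
   lev1 [-16.  28.  20. 120. -16.  35.  33.]
180 [ 0.53533504 -0.13153242  0.3       ] [-16.37148006  13.40679236  31.33797197 102.24422367  -7.55989321
  66.43229274 124.41704782]
   push [  5.  28.  14. 121. -12.  33. 135.]
   lev0 [ -8.  27.   7. 102.  -4.  51. 108.]
   lev1 [ -5.  27.   7. 120.  -6.  34. 113.]
-90 [ 0.59222083 -0.16168098  0.3       ] [ -32.01936337   29.28360334   63.97315773   95.07854013  -27.34905932
   73.08251667 -125.5909186 ]
   push [-28.  45.  63. 122. -56.  50. -93.]
   lev0 [ -45.   41.   64.  105.  -42.   62. -128.]
   lev1 [ -44.   44.   63.  122.  -54.   50. -111.]
```

Run:
```python
from h import *
p=np.load("p0.npy")
claw.move_gripper(0.0)
env.goto([.622,-.105,.30],[180,0,p[2]])
i=cams.camera_info("wrist");im=cams.snapshot("wrist")
np.save("w1.npy",im)
import pickle;pickle.dump(i,open("w1.pkl","wb"))
o=im.copy()
cv2.imwrite("pics/w1.png",cv2.resize(o[:,:,::-1],(800,600),interpolation=cv2.INTER_CUBIC))
for l in ["tray","cam_lever","lever_end","lever_pivot","stop_pin","dye_bottle","jar"]:
    print(l,[(np.round(d["at"],3).tolist(),round(d["score"],2)) for d in cams.find_in(l,"wrist")[:2]])
q=np.array([(.07,.14,.022),(.07,-.125,.022),(-.11,-.125,.022),(-.11,.14,.022),(0,.1,.064),(-.05,.089,.056)])
print(proj(i,C2W(p,q))*1.5625)
s=telemetry.read_state();print(s["clock"],s["grip_width"],s["position"])
```

```text
tray [([0.57, -0.151, 0.03], 0.95), ([0.708, 0.198, 0.008], 0.85)]
cam_lever [([0.571, -0.033, 0.052], 0.88)]
lever_end [([0.575, -0.03, 0.058], 0.98)]
lever_pivot [([0.605, -0.098, 0.021], 0.85)]
stop_pin [([0.601, -0.103, 0.023], 0.94)]
dye_bottle [([0.52, 0.101, 0.042], 0.8)]
jar [([0.757, -0.17, 0.102], 0.7), ([0.574, -0.034, 0.056], 0.21)]
[[274.8856779  206.88105614]
 [579.89013695 207.50890493]
 [559.40199941 394.14475884]
 [288.53336237 393.57823756]
 [316.42039408 297.90495559]
 [333.45881799 350.40652883]]
5.0167 1.3549890941587035e-05 [ 0.62203684 -0.10488235  0.29999723]
```

View pics/w1.png

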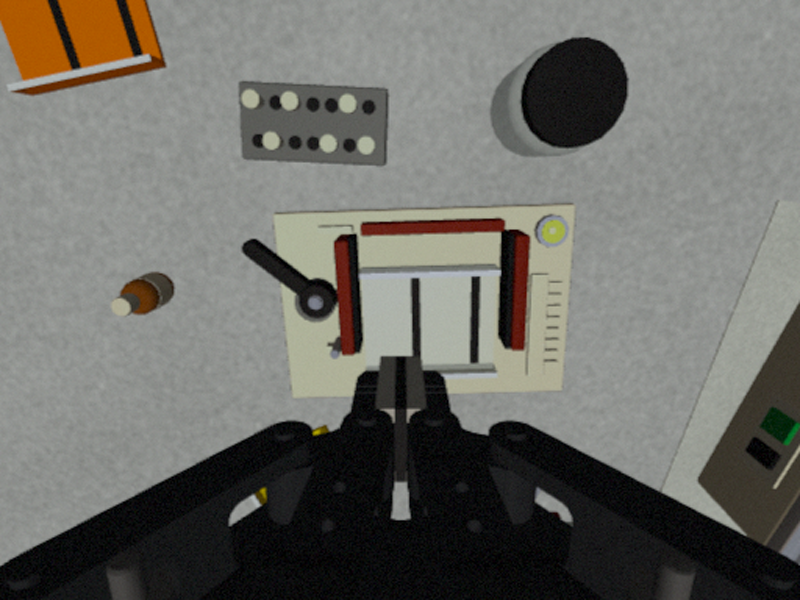

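The plate corners are at (275,213), (575,205), (561,389) and (292,397). The hub is at (316,302), the lever tip at (252,245) and the pin top at (335,352). The tray's far wall top outer edge runs (359,270)-(499,266). Next I'll fit the pose, then push the tray.

Run:
```python
from h import *
import pickle
i=pickle.load(open("w1.pkl","rb"));p0=np.load("p0.npy")
q=np.array([(.07,.14,.022),(.07,-.125,.022),(-.11,-.125,.022),(-.11,.14,.022),(0,.1,.064),(-.05,.089,.056)])
px=np.array([(275,213),(575,205),(561,389),(292,397),(316,302),(335,352)])/1.5625
r=least_squares(lambda p:(proj(i,C2W(p,q))-px).ravel(),p0,x_scale=[.01,.01,1]);p=r.x
print(p,np.round(r.fun.reshape(-1,2),1).tolist());np.save("p.npy",p)
Rz=Ro.from_euler('z',p[2],degrees=True).as_matrix()
inv=lambda W:(Rz.T@(W-[p[0],p[1],0]))
for u in ((359,270),(499,266)): print("tray far",inv(ray(i,np.array(u)/1.5625,.047)))
e=inv(ray(i,np.array((250,244))/1.5625,.055)); print("lever",e,np.degrees(np.arctan2(e[1]-.1,e[0])),np.hypot(e[1]-.1,e[0]))
```

```text
[ 0.59677154 -0.14344175 18.75335818] [[-1.7, -0.7], [1.5, -0.8], [0.9, 1.3], [-0.3, 0.3], [-0.0, -0.3], [-0.2, 0.9]]
tray far [0.02189955 0.06475092 0.047     ]
tray far [ 0.02221938 -0.05371509  0.047     ]
lever [0.0477992  0.15182559 0.055     ] 47.31438254500424 0.0705028711894958
```

```bash
cat >> h.py <<'E'
def st(): return telemetry.read_state()
def F(p): return Ro.from_euler('z',-p[2],degrees=True).apply(st()["contact_force"])
E
python3 - <<'E'
from h import *
p=np.load("p.npy");o=[180,0,p[2]];Y=.0045
g=lambda x,z:C2W(p,[(x,Y,z)])[0]
env.goto(g(-.115,.12),o);f0=F(p)
env.move_straight(g(-.115,.042),o,.1);print("down",F(p)-f0)
env.move_straight(g(-.070,.042),o,.06);print("push",F(p)-f0)
x=-.070
while x<-.052:
    x+=.001;env.move_straight(g(x,.042),o,.03);f=F(p)-f0;print(round(x,4),np.round(f,1))
    if f[0]<-5: break
i=cams.camera_info("wrist");im=cams.snapshot("wrist")
cv2.imwrite("pics/w2.png",cv2.resize(im[:,:,::-1],(800,600),interpolation=cv2.INTER_CUBIC))
print(st()["clock"])
E
```

```text
down [-0.5145758  -0.29043291 -0.79326311]
push [ 0.43720736 -0.00164805  0.55958202]
-0.069 [-0.5  0.7  0.4]
-0.068 [-1.8  0.6  1.9]
-0.067 [-2.8  0.   1.2]
-0.066 [-2.1  0.4  1.3]
-0.065 [-1.7  0.3 -0.3]
-0.064 [-1.6 -1.   0. ]
-0.063 [-1.2 -0.4  0.3]
-0.062 [-1.9 -0.  -0.2]
-0.061 [-2.1 -0.6  0.8]
-0.06 [-5.6  1.3  4.9]
10.3417
```

Run:
```python
from h import *
p=np.load("p.npy");o=[180,0,p[2]]
f0=F(p)
env.move_straight(C2W(p,[(-.061+.0025,.0045,.042)])[0],o,.03);print(F(p)-f0)
env.move_straight(C2W(p,[(-.1,.0045,.042)])[0],o,.1)
env.move_straight(C2W(p,[(-.1,.0045,.15)])[0],o,.2)
env.goto([.622,-.105,.30],o)
i=cams.camera_info("wrist");im=cams.snapshot("wrist")
import pickle;pickle.dump(i,open("w3.pkl","wb"))
cv2.imwrite("pics/w3.png",cv2.resize(im[100:270,150:400,::-1],(800,544),interpolation=cv2.INTER_CUBIC))
Rz=Ro.from_euler('z',p[2],degrees=True).as_matrix()
q=np.array([(.05,.061,.038),(.05,-.061,.038),(.05,.06,.047),(.05,-.06,.047),(-.05,.06,.047),(-.05,-.06,.047)])
print((proj(i,C2W(p,q))-[150,100])*3.2,st()["clock"])
```

```text
[-2.79664305  2.37345422  2.15496237]
[[259.72805168 151.91566716]
 [556.47443161 151.44699827]
 [260.37803754 155.17001509]
 [558.88910437 154.70034628]
 [266.28422073 386.26308956]
 [544.00432881 385.94416666]] 12.7333
```

View pics/w3.png

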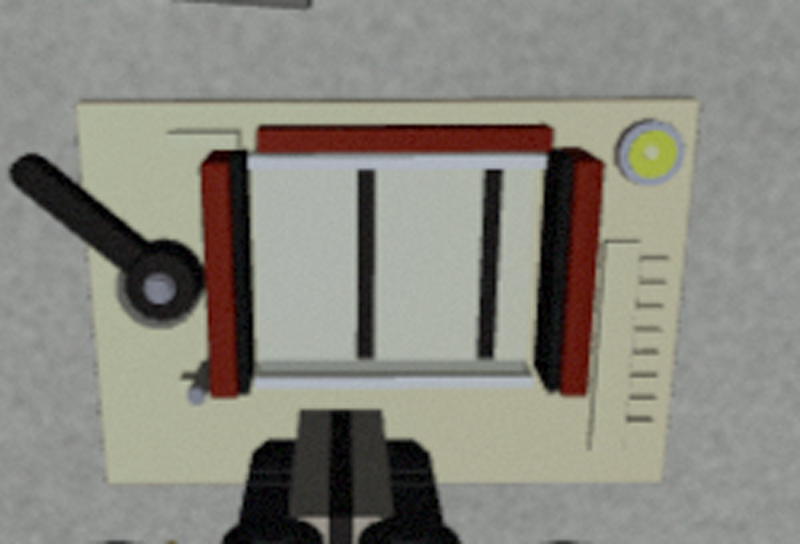

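The tray's far wall, (248,155)-(548,152), lies flush along the rear stop. Nothing else moved. Next is the lever.

```bash
cat > lev.py <<'E'
from h import *
p=np.load("p.npy")
def pose(th,gap,z,r=.057):
    t=np.radians(th);u=np.array([np.cos(t),np.sin(t)]);n=np.array([np.sin(t),-np.cos(t)])
    c=np.array([0,.1])+r*u+(.018+gap)*n
    y=(p[2]+th-90+180)%360-180
    return C2W(p,[(c[0],c[1],z)])[0],[180,0,y]
def tang(th): # force on tool opposing the push
    t=np.radians(th);return F(p)@np.array([np.sin(t),-np.cos(t),0])
E
python3 - <<'E'
from lev import *
env.goto(*pose(47,.014,.14));env.move_straight(pose(47,.014,.05)[0],None,.12)
b=F(p);print("down",b,st()["clock"])
for th in np.r_[47:175:8,172:186:1]:
    env.move_straight(*pose(th,0,.05),vel=.06 if th<171 else .03)
    f=tang(th);print(th,round(f,1),end="; ")
    if th<160 and f>15 or f>13: print("stop");break
print(F(p),st()["clock"])
E
```

```text
down [0.7874054  0.52522702 0.05807048] 14.4
47 -0.3; 55 0.3; 63 0.1; 71 -0.2; 79 0.1; 87 -0.2; 95 -0.1; 103 -0.6; 111 0.2; 119 -0.4; 127 0.7; 135 0.1; 143 0.2; 151 0.1; 159 -0.0; 167 0.4; 172 1.1; 173 3.5; 174 3.8; 175 2.7; 176 2.1; 177 2.1; 178 3.2; 179 1.8; 180 5.1; 181 7.0; 182 8.8; 183 11.2; 184 13.2; stop
[ 1.77045242 13.39974954  2.07132946] 22.4833
```

Run:
```python
from lev import *
env.move_straight(pose(180,.025,.05)[0],None,.08)
env.move_straight(pose(180,.025,.16)[0],None,.2)
env.goto([.622,-.105,.30],[180,0,p[2]])
im=cams.snapshot("wrist")
cv2.imwrite("pics/w4.png",cv2.resize(im[100:270,120:400,::-1],(800,486),interpolation=cv2.INTER_CUBIC))
print(st()["clock"])
```

```text
25.0083
```

View pics/w4.png

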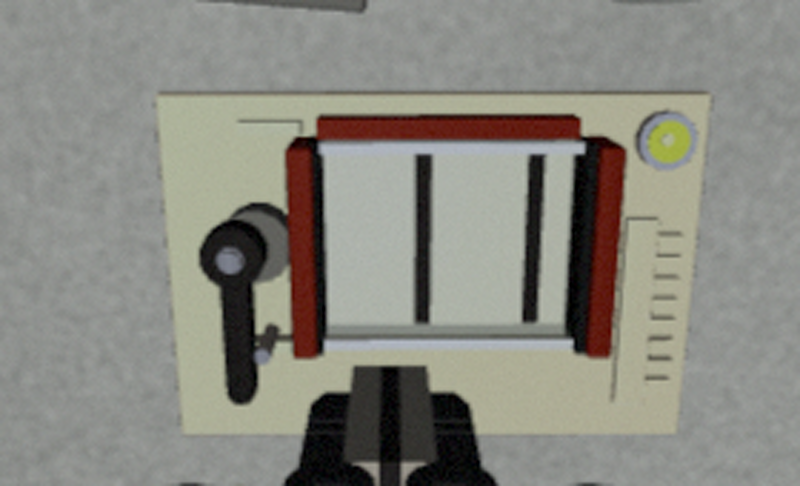

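Run:
```python
from h import *
p=np.load("p.npy");i=cams.camera_info("wrist");im=cams.snapshot("wrist")
g=cv2.cvtColor(im,cv2.COLOR_RGB2GRAY)
Rz=Ro.from_euler('z',p[2],degrees=True).as_matrix()
W=lambda u,v:Rz.T@(ray(i,(u,v),.058)-[p[0],p[1],0])
for xc in (-.025,-.035,-.062,-.068):
    u,v=proj(i,C2W(p,[(xc,.1,.058)]))[0];v=int(round(v))
    row=g[v,int(u)-12:int(u)+13];d=np.where(row<60)[0]+int(u)-12
    print(xc,round(u,1),d.min(),d.max(),np.round(W(d.min()-.5,v)[1]*1e3,1),np.round(W(d.max()+.5,v)[1]*1e3,1),row.tolist())
for l in ["tray","sliding_dam","comb"]: print(l,[(np.round(Rz.T@(d["at"]-np.array([p[0],p[1],0])),4).tolist(),round(d["score"],2)) for d in cams.find_in(l,"wrist")[:2]])
```

```text
-0.025 202.5 198 208 106.7 92.1 [172, 174, 171, 173, 174, 173, 162, 109, 26, 19, 28, 27, 35, 25, 23, 27, 24, 10, 33, 124, 172, 174, 173, 174, 170]
-0.035 202.9 198 214 107.2 84.5 [173, 174, 170, 174, 174, 173, 171, 136, 52, 28, 25, 26, 24, 24, 25, 25, 25, 18, 0, 121, 173, 171, 144, 80, 54]
-0.062 203.9 200 209 106.0 92.4 [171, 172, 174, 172, 172, 172, 173, 144, 67, 22, 24, 24, 30, 26, 23, 25, 22, 14, 14, 116, 173, 169, 171, 174, 172]
-0.068 204.1 200 208 106.3 94.0 [172, 174, 173, 172, 172, 171, 172, 135, 24, 20, 18, 20, 27, 30, 28, 21, 21, 100, 157, 174, 174, 173, 173, 173, 170]
tray [([0.2096, 0.2857, 0.0049], 0.8), ([-0.0, 0.0011, 0.0283], 0.75)]
sliding_dam [([0.0075, 0.0655, 0.061], 0.68)]
comb [([-0.0397, -0.1, 0.0269], 0.82)]
```

```bash
python3 -c "
from bench import *
print(hand_in())"
```

```text
the job is handed in; nothing more can be done
None
```

The job is handed in: the tray is flush against the rear stop, the cam lever is home at its stop pin with the dam on the tray, and the hand is clear. The last wrist view confirmed this at about 25 s of the 48 s allowed.

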